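# Draw the sampling desk's splash guard upright with its turnbuckle stay

### The arm

A 6-joint arm with a two-finger parallel gripper is mounted at the origin on a cart in front of the work surface, level with it; the furniture and walls round the work are solid. World frame = base frame: x ahead of the robot, y to its left, z up, the work surface at z = 0. Lengths are in m, angles in rad, forces in N, time in s.
With the tool pointing down it reaches from about 0.35 to 0.975 m from the base axis. Payload 4.9 kg.
Tool frame: the origin (TCP) lies midway between the tips of the shut fingers; the grasp point (between the pads) lies 19 mm behind it; z points along the fingers, y is the direction in which the jaws open and shut (so a half turn about z gives the same grasp; the last joint's range is limited). The gripper opens to 85 mm and grips with 20 to 120 N. Pads are 22 mm wide; open, the fingers measure 114 mm over their backs; the gripper's body (76 mm by 85 mm) begins 54 mm behind the grasp point. The pads swing forward as they close: fully open they stand 13 mm farther back than shut.
Start: joints at [-1.3, 0.053, 1.613, -0, 1.476, -0.119], TCP at [0.237, -0.578, 0.231] pointing down, gripper open.
Joint ranges: [-3.01, 3.01], [-1.01, 2.22], [0.06, 2.58], [-1.02, 4.17], [0.09, 2.62], [-3.14, 3.14]. Speed limits (rad/s): [2.57, 2.57, 3.14, 3.14, 3.14, 3.14].

### API

Orientations are given as a unit quaternion [w, x, y, z].
In Python, from plant import manip gives the robot as it stands. The module is installed in compiled form; this text tells all that it offers.
- The arm moves only by the tool move_arm, never from a script. Its argument "rows" is a list of rows, each an object of numbers: "tx", "ty", "tz": the shift along the tool's x, y, z in m; "ax", "ay", "az": the turn, a rotation vector about the tool's x, y, z in degrees; "jaw": the closure in counts, from 0 (fully open) to 255 (shut). In form: [{"tx": .., "ty": .., "tz": .., "ax": .., "ay": .., "az": .., "jaw": ..}, ...]. A call has 1 to 12 rows; each row shifts and turns the pose as measured when the row begins, along the tool's axes as they then stand; what a row does not reach is not made up. A row lasts 1/10 s, in which the tool goes at most 50 mm and 8.59 degrees, less where a joint would pass 70% of its speed; a pose out of reach is approached as far as the arm can. A call with a gripper value outside its range is refused whole. The fingers move at their own pace and stop on an object; the grip force is fixed at half the most. Time passes only in rows, so rows that do not move let the fingers close. It gives the time, the measured TCP pose, the force and the opening at its end, in the units of the state.
- manip.state(): the state, without advancing time (a new reading comes with each control period).
- manip.grab_frame(name): name is "side" or "top"; returns a dict with "color" (420x560x3 uint8, red, green, blue), "intrinsics" (3x3 intrinsics, pixels), "dist_coeffs" ([k1, k2, p1, p2, k3] as OpenCV has them; the pictures are not rectified), "R" (3x3) and "t" (3): a world point X has camera coordinates R X + t. Camera axes: x right, y down, z forward; pixel columns grow to the right and rows downward; lengths in m; the calibration is good to about 2 mm. A picture is of the moment at which its call begins. There is no depth.
- manip.job_done(): hands the job in, once; it reports no verdict.
The state is a dict: "time": time; "joint_pos": joint angles; "joint_vel": joint speeds; "joint_efforts": joint torques, N m; "tool_pos": TCP position; "tool_rot": TCP orientation; "contact_force": force on the tool from outside, world axes, zero at the start; "ft_torque": the same for the moment, N m; "gripper_width": opening from 0.0 (shut) to 1.0 (fully open).
Only numpy, scipy, OpenCV 4.12 (cv2) and the standard library are available. Lean on these libraries where they do the work, as an engineer would, in place of code of your own. Each camera call takes 0.05 s, during which the arm holds its last target.

### The job

The frosted splash guard across the sampling desk has sagged back, away from you. Turn the black grip sleeve of its turnbuckle stay to draw the guard forward until it stands upright, then let go. Do not push or pull the guard itself, and leave the tube rack with its tubes and the water bottle standing where they are.

Things in the scene. Friction and masses are not known exactly. Their poses are not given: they have to be found in the camera images.
- sleeve_center (a point): Centre, on the axis, of the stay's turnbuckle sleeve: steel tube 88 mm long, 23 mm thick, with a ribbed black grip (60 mm long, 28 mm diameter, one rib white) round its middle. Its x axis runs along the stay from foot to guard, away from the robot and rising about 30 degrees; y and z turn with it. The axis is about 100 mm over the desk; 80 mm on both sides is clear.
- stay_foot_pin (a point): Lower pin of the stay, fixed to the base, 36 mm over the desk; x level towards the guard, y along it. A right-hand turn of the sleeve about its x axis (clockwise seen from this end) draws both rods (11 mm thick) in: 0.53 rad rights the guard by 1 degree. It takes 0.15 N m and stays where left; the sleeve keeps midway between the two pins.
- stay_top_pin (a point): Upper pin of the stay, at the middle of the guard's lower crossbar, robot side, 160 mm over the desk when upright. Pin to pin the stay measures 234 mm when the guard is upright, 244 to 251 mm at the start.
- frame_hinge_mid (a point): The splash guard, frame and frosted pane: the middle of its hinge line, 30 mm over the desk; y along the hinge, z up the frame (vertical when upright). Not to be pushed or pulled.
- frame_top_mid (a point): Middle of the guard's top edge, 405 mm above the hinge line and straight over it when the guard is upright.
- guard_frame (a joint): Lean of the splash guard in rad: 0 = upright, positive = leaning away from the robot; starts at 0.085 to 0.14. Aluminium frame 418 mm wide, 435 mm high over the desk, hinged along its foot, with a frosted pane above its lower crossbar and an open pass-through below.
- tube_rack_mid (a point): Centre of the white foam tube rack, 105 x 105 x 34 mm, left of the work; leave alone.
- red_tube_a_mid (a point): Middle of a red-capped sample tube (24 mm cap, 98 mm high) standing in the rack; leave alone.
- red_tube_b_mid (a point): Middle of the other red-capped tube in the rack; leave alone.
- purple_tube_mid (a point): Middle of the purple-capped tube in the rack; leave alone.
- water_bottle_mid (a point): Middle of the clear water bottle, 67 mm in diameter and 228 mm high, standing right of the work; leave alone.

How it is judged:
By the outcome, as a careful person would: the job done as asked, in the order asked, and still so for the second after the job is handed in, with the robot touching nothing.
It also fails if it takes over 67 s, if anything falls off the work surface, if the arm or the gripper's body presses on something with over 40 N, if the wrist force passes 120 N, or if a joint passes its speed limit or range.

## Working session

There is one attempt and no reset: what is moved stays moved. The work goes in short steps, Python scripts to look and compute and a tool call to move; the robot and the scene stay as the last step left them, time stands still between calls to the robot, and variables do not carry over. Pictures are saved under pics/ and viewed, and the job is handed in when it is done.

Besides the shell and the picture viewer there is one more tool, called after "Request:" by a JSON object that holds its "name" and its "arguments", one argument or row to a line. move_arm: Moves the arm, as the interface text tells. Its arguments: {"type":"object","properties":{"rows":{"type":"array"}},"required":["rows"]}

```bash
mkdir -p pics
python3 - <<'E'
from plant import manip
import cv2,numpy as np
s=manip.state();print(s)
for n in("side","top"):
    f=manip.grab_frame(n);cv2.imwrite(f"pics/{n}0.png",cv2.cvtColor(f["color"],cv2.COLOR_RGB2BGR))
    print(n,f["intrinsics"],f["dist_coeffs"],f["R"],f["t"],-np.array(f["R"]).T@f["t"])
E
```

```text
{'time': 0.0, 'joint_pos': array([-1.30001109e+00,  5.33566422e-02,  1.61430369e+00,  1.59137301e-05,
        1.47600397e+00, -1.19021595e-01]), 'joint_vel': array([-2.04130647e-03,  1.01352816e-03, -6.94404328e-04, -1.45650277e-03,
        9.32835283e-04,  1.22119754e-05]), 'joint_efforts': array([-2.14123042e-04, -3.93693602e+01, -3.70172632e+01, -2.65022763e-04,
        6.94878850e-03,  1.24062151e-05]), 'tool_pos': array([ 0.23732899, -0.5775081 ,  0.23005737]), 'tool_rot': array([-1.03344268e-03,  9.81066001e-01,  1.93670931e-01, -7.06271588e-05]), 'contact_force': array([ 0.93142787, -0.12048135,  0.14689405]), 'ft_torque': array([ 0.02448574, -0.0149726 , -0.00494965]), 'gripper_width': 1.003530984014898}
side [[453.73551166   0.         282.41878264]
 [  0.         453.73551166 210.75903307]
 [  0.           0.           1.        ]] [-0.00548821  0.          0.          0.          0.        ] [[-0.99998443  0.00159759  0.00534722]
 [-0.00412042  0.43486692 -0.90048531]
 [-0.00376393 -0.90049332 -0.43485356]] [0.5266305  0.24130738 1.38902981] [0.5328448  1.14503412 0.8185023 ]
top [[438.1035402    0.         271.67901603]
 [  0.         438.1035402  204.50736847]
 [  0.           0.           1.        ]] [-0.04671768  0.          0.          0.          0.        ] [[ 0.01146555 -0.99983164  0.01432628]
 [-0.99585447 -0.01271051 -0.09006835]
 [ 0.09023528 -0.01323421 -0.99583254]] [0.00292091 0.54859633 1.38137118] [0.4216402  0.02817471 1.42498369]
```

View pics/side0.png

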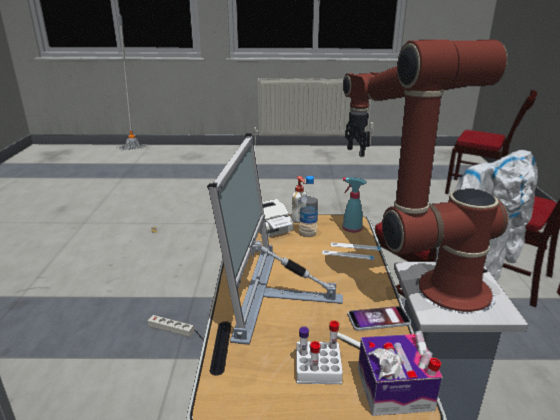

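View pics/top0.png

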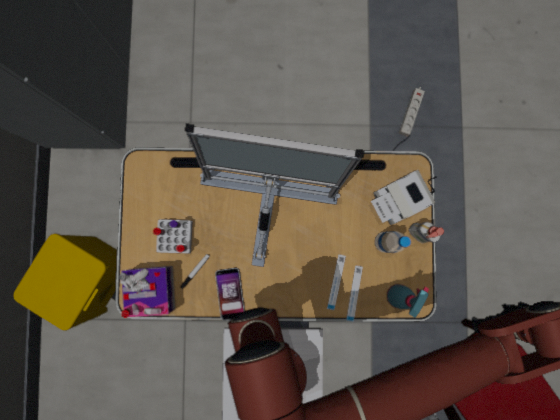

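The side view shows the sleeve at about (295,268), the foot at (332,292) and the top pin near (257,246). In the top view the sleeve is at about (264,218) and the foot at (258,262). I'll zoom in to get exact positions.

Run:
```python
import cv2
a=cv2.imread("pics/side0.png")[225:315,220:350];cv2.imwrite("pics/side0z.png",cv2.resize(a,None,fx=6,fy=6,interpolation=cv2.INTER_CUBIC))
a=cv2.imread("pics/top0.png")[170:275,215:315];cv2.imwrite("pics/top0z.png",cv2.resize(a,None,fx=5.5,fy=5.5,interpolation=cv2.INTER_CUBIC))
```

```text
(no output)
```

View pics/side0z.png

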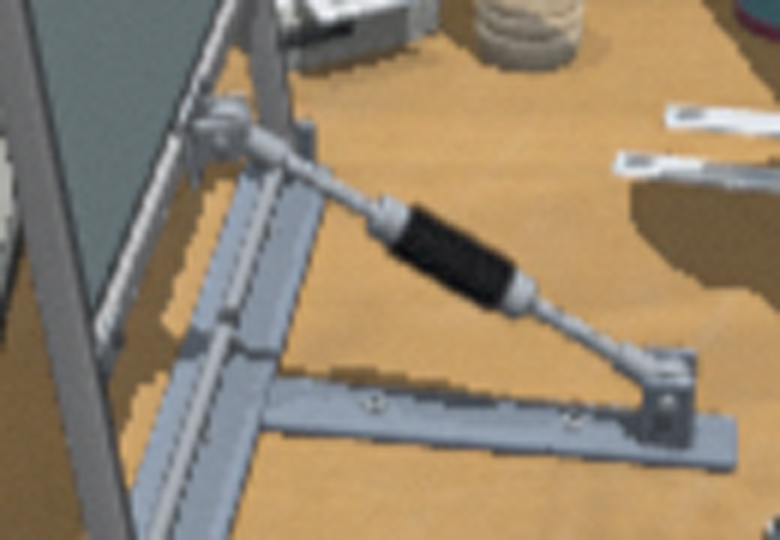

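View pics/top0z.png

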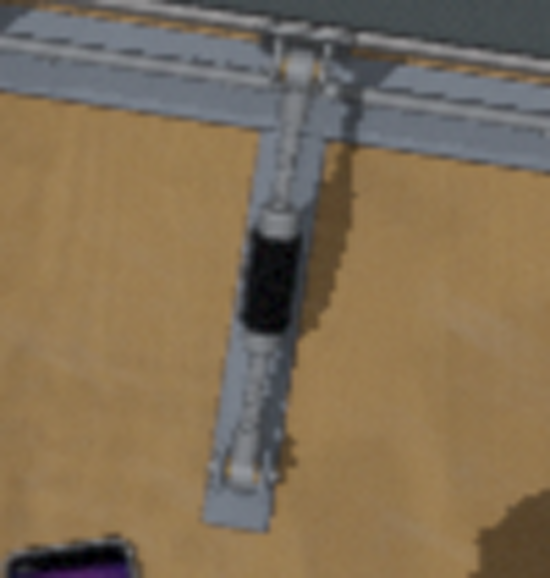

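```bash
cat > h.py <<'E'
from plant import manip
import cv2,numpy as np
from scipy.spatial.transform import Rotation as Ro
def grab(n,name=None):
    f=manip.grab_frame(n)
    if name: cv2.imwrite(f"pics/{name}.png",cv2.cvtColor(f["color"],cv2.COLOR_RGB2BGR))
    return f
def ray(f,uv):
    p=cv2.undistortPoints(np.array([[uv]],float),np.array(f["intrinsics"]),np.array(f["dist_coeffs"]))[0,0]
    R=np.array(f["R"]);d=R.T@np.array([p[0],p[1],1]);return -R.T@np.array(f["t"]),d/np.linalg.norm(d)
def tri(fs,uvs):
    A=np.zeros((3,3));b=np.zeros(3);rs=[ray(f,u) for f,u in zip(fs,uvs)]
    for o,d in rs:
        P=np.eye(3)-np.outer(d,d);A+=P;b+=P@o
    X=np.linalg.solve(A,b);return X,[np.linalg.norm((np.eye(3)-np.outer(d,d))@(X-o)) for o,d in rs]
def plane(f,uv,z):
    o,d=ray(f,uv);return o+d*(z-o[2])/d[2]
def proj(f,X):
    p,_=cv2.projectPoints(np.array(X,float).reshape(-1,3),cv2.Rodrigues(np.array(f["R"]))[0],np.array(f["t"]),np.array(f["intrinsics"]),np.array(f["dist_coeffs"]));return p.reshape(-1,2)
def blob(f,box,th=60):
    x0,y0,x1,y1=box;c=f["color"][y0:y1,x0:x1].max(2)
    n,l,st,ce=cv2.connectedComponentsWithStats((c<th).astype(np.uint8))
    i=1+np.argmax(st[1:,4]);return ce[i]+[x0,y0],st[i]
def pose():
    s=manip.state();q=s["tool_rot"];return s,np.array(s["tool_pos"]),Ro.from_quat([q[1],q[2],q[3],q[0]]).as_matrix()
E
python3 - <<'E'
from h import *
np.set_printoptions(precision=4,suppress=True)
S=grab("side");T=grab("top")
bs=blob(S,(275,250,315,285));bt=blob(T,(250,205,280,235));print(bs,bt)
c,e=tri([S,T],[bs[0],bt[0]]);print("sleeve",c,e)
z6=lambda x,y:(x/6+220-.4,y/6+225-.4); z5=lambda x,y:(x/5.5+215-.4,y/5.5+170-.4)
foot=tri([S,T],[z6(665,367),z5(242,472)]);print("foot",foot,plane(T,z5(242,472),.036))
top=tri([S,T],[z6(222,125),z5(300,65)]);print("top",top)
print(np.linalg.norm(foot[0]-top[0]),(foot[0]+top[0])/2)
# frame top corners
print("top view corners at z .43",plane(T,(192,128),.432),plane(T,(361,153),.432))
E
```

```text
(array([295.0127, 267.9299]), array([ 10,  10,  20,  16, 157], dtype=int32)) (array([264.0949, 221.3418]), array([  9,   7,  11,  19, 158], dtype=int32))
sleeve [0.4905 0.0329 0.0976] [np.float64(0.00016011933243761605), np.float64(0.00016011933243765525)]
foot (array([0.3865, 0.0489, 0.0468]), [np.float64(0.0003722516312479869), np.float64(0.0003722516312478834)]) [0.3859 0.0491 0.036 ]
top (array([0.6022, 0.0196, 0.1647]), [np.float64(0.000824036891085465), np.float64(0.0008240368910855793)])
0.24750532573331932 [0.4944 0.0342 0.1058]
top view corners at z .43 [0.687  0.2014 0.432 ] [ 0.6339 -0.1903  0.432 ]
```

```bash
cat >> h.py <<'E'
np.set_printoptions(precision=4,suppress=True)
C=np.array([.4905,.0329,.0976]);HEAD=-.135
def goal(phi,back,C=C,elev=30.3,along=0.):
    e=np.radians(elev);h=np.array([np.cos(HEAD),np.sin(HEAD),0]);Z=np.array([0,0,1.])
    x=h*np.cos(e)+Z*np.sin(e);z=h*np.sin(e)-Z*np.cos(e);R=np.column_stack([x,np.cross(z,x),z])
    R=Ro.from_rotvec(np.radians(phi)*x).as_matrix()@R
    return C+along*x+R[:,2]*(.019-back),R
def delta(p,R,gp,gR):
    t=R.T@(gp-p);r=Ro.from_matrix(R.T@gR).as_rotvec(degrees=True);return t,r
E
python3 - <<'E'
from h import *
s,p,R=pose();print(p,R)
gp,gR=goal(0,.22);print("over",gp,delta(p,R,gp,gR))
for ph in(-50,50): print(ph,goal(ph,.12))
E
```

```text
[ 0.2374 -0.5777  0.2305] [[ 0.925   0.38   -0.0004]
 [ 0.38   -0.925   0.0012]
 [ 0.0001 -0.0013 -1.    ]]
over [0.39   0.0465 0.2711] (array([ 0.3784, -0.5195, -0.0399]), array([-8.0205, 29.6088, 29.3384]))
-50 (array([0.4685, 0.114 , 0.1537]), array([[ 0.8555, -0.4695,  0.2183],
       [-0.1162, -0.5849, -0.8027],
       [ 0.5045,  0.6614, -0.555 ]]))
50 (array([ 0.4476, -0.0394,  0.1537]), array([[ 0.8555,  0.2965,  0.4245],
       [-0.1162, -0.689 ,  0.7154],
       [ 0.5045, -0.6614, -0.555 ]]))
```

Request:
{"name": "move_arm", "arguments": {
  "rows": [
    {"tz": -0.045, "jaw": 0},
    {"tz": -0.045, "jaw": 0},
    {"tz": -0.045, "jaw": 0},
    {"tz": -0.045, "jaw": 0}
  ]
}}

```text
schema error: expected keys tx, ty, tz, ax, ay, az, jaw
```

Request:
{"name": "move_arm", "arguments": {
  "rows": [
    {"tx": 0, "ty": 0, "tz": -0.045, "ax": 0, "ay": 0, "az": 0, "jaw": 0},
    {"tx": 0, "ty": 0, "tz": -0.045, "ax": 0, "ay": 0, "az": 0, "jaw": 0},
    {"tx": 0, "ty": 0, "tz": -0.045, "ax": 0, "ay": 0, "az": 0, "jaw": 0},
    {"tx": 0, "ty": 0, "tz": -0.045, "ax": 0, "ay": 0, "az": 0, "jaw": 0}
  ]
}}

```text
time: 0.6
tool_pos: [0.2365, -0.5746, 0.4023]
tool_rot: [-0.013, 0.981, 0.194, -0.001]
contact_force: [-0.1, -0.5, 0.2]
gripper_width: 0.993
```

Request:
{"name": "move_arm", "arguments": {
  "rows": [
    {"tx": 0.02, "ty": -0.03, "tz": 0, "ax": 0, "ay": 0, "az": 0, "jaw": 0},
    {"tx": 0.028, "ty": -0.039, "tz": 0, "ax": 0, "ay": 0, "az": 0, "jaw": 0},
    {"tx": 0.028, "ty": -0.039, "tz": 0, "ax": 0, "ay": 0, "az": 0, "jaw": 0},
    {"tx": 0.028, "ty": -0.039, "tz": 0, "ax": 0, "ay": 0, "az": 0, "jaw": 0},
    {"tx": 0.028, "ty": -0.039, "tz": 0, "ax": 0, "ay": 0, "az": 0, "jaw": 0},
    {"tx": 0.028, "ty": -0.039, "tz": 0, "ax": 0, "ay": 0, "az": 0, "jaw": 0},
    {"tx": 0.028, "ty": -0.039, "tz": 0, "ax": 0, "ay": 0, "az": 0, "jaw": 0},
    {"tx": 0.028, "ty": -0.039, "tz": 0, "ax": 0, "ay": 0, "az": 0, "jaw": 0},
    {"tx": 0.028, "ty": -0.039, "tz": 0, "ax": 0, "ay": 0, "az": 0, "jaw": 0},
    {"tx": 0.028, "ty": -0.039, "tz": 0, "ax": 0, "ay": 0, "az": 0, "jaw": 0},
    {"tx": 0.028, "ty": -0.039, "tz": 0, "ax": 0, "ay": 0, "az": 0, "jaw": 0},
    {"tx": 0.028, "ty": -0.039, "tz": 0, "ax": 0, "ay": 0, "az": 0, "jaw": 0}
  ]
}}

```text
time: 1.8
tool_pos: [0.3685, -0.0128, 0.4167]
tool_rot: [-0.004, 0.982, 0.187, 0.002]
contact_force: [0.6, -0.6, -0.5]
gripper_width: 1.001
```

Run:
```python
from h import *
s,p,R=pose();print(s["time"],p,s["joint_pos"],s["contact_force"])
gp,gR=goal(0,.22);print("over",gp,delta(p,R,gp,gR))
gp,gR=goal(-50,.14);print("-50",gp,delta(p,R,gp,gR))
```

```text
1.8 [ 0.3685 -0.0128  0.4167] [-0.2452 -0.6178  1.8528  0.0106  1.9058  0.9535] [ 0.6139 -0.6119 -0.4964]
over [0.39   0.0465 0.2711] (array([ 0.0408, -0.0462,  0.1462]), array([-8.2462, 29.3823, 28.4214]))
-50 [0.4641 0.13   0.1648] (array([ 0.1397, -0.0959,  0.2536]), array([-56.0236,  15.2378,  39.7946]))
```

Request:
{"name": "move_arm", "arguments": {
  "rows": [
    {"tx": 0, "ty": -0.005, "tz": 0, "ax": -6.2, "ay": 1.7, "az": 4.4, "jaw": 0},
    {"tx": 0, "ty": -0.005, "tz": 0, "ax": -6.2, "ay": 1.7, "az": 4.4, "jaw": 0},
    {"tx": 0, "ty": -0.005, "tz": 0, "ax": -6.2, "ay": 1.7, "az": 4.4, "jaw": 0},
    {"tx": 0, "ty": -0.005, "tz": 0, "ax": -6.2, "ay": 1.7, "az": 4.4, "jaw": 0},
    {"tx": 0, "ty": -0.005, "tz": 0, "ax": -6.2, "ay": 1.7, "az": 4.4, "jaw": 0},
    {"tx": 0, "ty": -0.005, "tz": 0, "ax": -6.2, "ay": 1.7, "az": 4.4, "jaw": 0},
    {"tx": 0, "ty": -0.005, "tz": 0, "ax": -6.2, "ay": 1.7, "az": 4.4, "jaw": 0},
    {"tx": 0, "ty": -0.005, "tz": 0, "ax": -6.2, "ay": 1.7, "az": 4.4, "jaw": 0},
    {"tx": 0, "ty": -0.005, "tz": 0, "ax": -6.2, "ay": 1.7, "az": 4.4, "jaw": 0}
  ]
}}

```text
time: 2.7
tool_pos: [0.3677, 0.0325, 0.4052]
tool_rot: [0.429, 0.856, -0.18, 0.227]
contact_force: [-0.3, 0.6, 0.7]
gripper_width: 1.001
```

Run:
```python
from h import *
s,p,R=pose();print(s["time"],p,s["joint_pos"],s["contact_force"])
gp,gR=goal(-50,.14);print("-50",gp,delta(p,R,gp,gR))
```

```text
2.7 [0.3677 0.0325 0.4052] [ 0.5242 -0.551   2.0443 -1.0146  1.8201  2.3295] [-0.3118  0.6018  0.722 ]
-50 [0.4641 0.13   0.1648] (array([-0.0614, -0.2606,  0.0702]), array([ 0.9826, -1.5897, -2.0216]))
```

Request:
{"name": "move_arm", "arguments": {
  "rows": [
    {"tx": 0, "ty": 0, "tz": 0, "ax": 6, "ay": 0, "az": 0, "jaw": 0},
    {"tx": 0, "ty": 0, "tz": 0, "ax": 6, "ay": 0, "az": 0, "jaw": 0}
  ]
}}

```text
time: 2.9
tool_pos: [0.3692, 0.0364, 0.3942]
tool_rot: [0.341, 0.898, -0.147, 0.237]
contact_force: [0.6, -0.9, -0.0]
gripper_width: 0.998
```

Run:
```python
from h import *
s,p,R=pose();print(s["time"],p,s["joint_pos"],s["contact_force"])
gp,gR=goal(-38,.14);print("-38",gp,delta(p,R,gp,gR))
```

```text
2.9 [0.3692 0.0364 0.3942] [ 0.4759 -0.6741  2.079  -0.8655  1.7019  2.2348] [ 0.579  -0.8641 -0.0136]
-38 [0.4529 0.1132 0.1799] (array([-0.0499, -0.2074,  0.1154]), array([ 1.1679, -1.5554, -0.3453]))
```

Request:
{"name": "move_arm", "arguments": {
  "rows": [
    {"tx": -0.008, "ty": -0.034, "tz": 0.019, "ax": 0.2, "ay": -0.3, "az": 0, "jaw": 0},
    {"tx": -0.008, "ty": -0.034, "tz": 0.019, "ax": 0.2, "ay": -0.3, "az": 0, "jaw": 0},
    {"tx": -0.008, "ty": -0.034, "tz": 0.019, "ax": 0.2, "ay": -0.3, "az": 0, "jaw": 0},
    {"tx": -0.008, "ty": -0.034, "tz": 0.019, "ax": 0.2, "ay": -0.3, "az": 0, "jaw": 0},
    {"tx": -0.008, "ty": -0.034, "tz": 0.019, "ax": 0.2, "ay": -0.3, "az": 0, "jaw": 0},
    {"tx": -0.008, "ty": -0.034, "tz": 0.019, "ax": 0.2, "ay": -0.3, "az": 0, "jaw": 0}
  ]
}}

```text
time: 3.5
tool_pos: [0.4571, 0.1187, 0.1898]
tool_rot: [0.32, 0.905, -0.156, 0.234]
contact_force: [0.7, 0.5, -0.1]
gripper_width: 1.001
```

Run:
```python
from h import *
s,p,R=pose();print(s["time"],p,s["joint_pos"],s["contact_force"])
for ph in(-38,-50):
  gp,gR=goal(ph,.12);print(ph,gp,delta(p,R,gp,gR))
gp,gR=goal(-38,0.0);print("-38",gp,delta(p,R,gp,gR))
grab("side","s1");grab("top","t1")
```

```text
3.5 [0.4571 0.1187 0.1898] [ 0.5298 -0.2002  2.0756 -0.8255  1.4118  2.6427] [ 0.6974  0.4768 -0.0604]
-38 [0.4591 0.0999 0.1663] (array([-0.0081,  0.0013,  0.029 ]), array([-1.0023, -0.3514, -1.5637]))
-50 [0.4685 0.114  0.1537] (array([-0.0087, -0.0197,  0.0315]), array([-13.0015,  -0.1865,  -1.5953]))
-38 [0.4964 0.0203 0.0847] (array([-0.0089,  0.0034,  0.149 ]), array([-1.0023, -0.3514, -1.5637]))
```

View pics/s1.png

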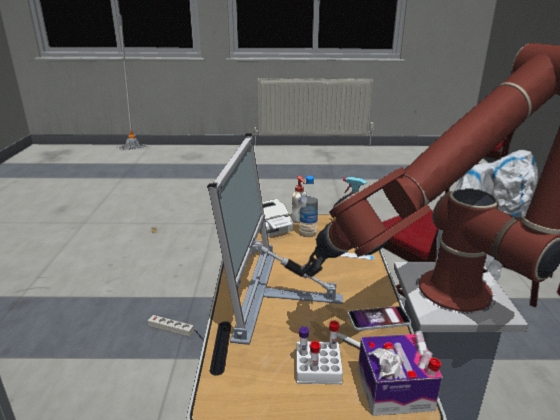

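View pics/t1.png

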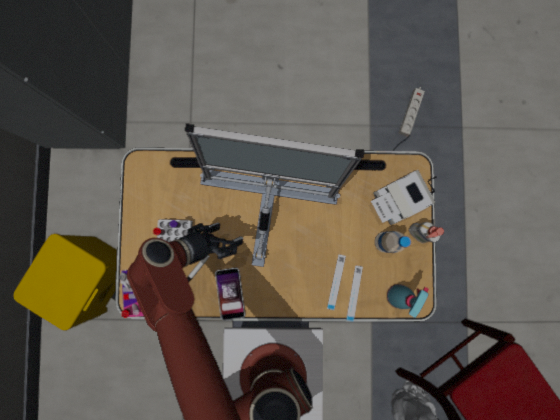

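The open hand sits left of the sleeve, near (222,243) in the top view, well above the rack. I'll approach along the tool axis.

Request:
{"name": "move_arm", "arguments": {
  "rows": [
    {"tx": -0.003, "ty": 0.001, "tz": 0.03, "ax": 0, "ay": -0.2, "az": -0.8, "jaw": 0},
    {"tx": -0.003, "ty": 0.001, "tz": 0.03, "ax": 0, "ay": -0.2, "az": -0.8, "jaw": 0},
    {"tx": -0.003, "ty": 0.001, "tz": 0.03, "ax": 0, "ay": 0, "az": 0, "jaw": 0},
    {"tx": 0, "ty": 0, "tz": 0.03, "ax": 0, "ay": 0, "az": 0, "jaw": 0},
    {"tx": 0, "ty": 0, "tz": 0, "ax": 0, "ay": 0, "az": 0, "jaw": 0}
  ]
}}

```text
time: 4.1
tool_pos: [0.4864, 0.036, 0.1047]
tool_rot: [0.325, 0.907, -0.142, 0.225]
contact_force: [-0.3, -0.6, 1.0]
gripper_width: 1.0
```

Run:
```python
from h import *
s,p,R=pose();print(s["time"],p,s["joint_pos"],s["contact_force"])
gp,gR=goal(-38,-0.003);print("-38",gp,delta(p,R,gp,gR))
```

```text
4.1 [0.4864 0.036  0.1047] [ 0.3385 -0.1183  2.1653 -0.8998  1.1724  2.6226] [-0.3286 -0.5932  0.9998]
-38 [0.4973 0.0183 0.0826] (array([ 0.0003, -0.0028,  0.0302]), array([-0.7686, -0.0335,  0.4132]))
```

Request:
{"name": "move_arm", "arguments": {
  "rows": [
    {"tx": 0, "ty": -0.0015, "tz": 0.018, "ax": 0, "ay": 0, "az": 0, "jaw": 0},
    {"tx": 0, "ty": -0.0015, "tz": 0.012, "ax": 0, "ay": 0, "az": 0, "jaw": 0},
    {"tx": 0, "ty": 0, "tz": 0, "ax": 0, "ay": 0, "az": 0, "jaw": 0}
  ]
}}

```text
time: 4.4
tool_pos: [0.4997, 0.0188, 0.0884]
tool_rot: [0.324, 0.907, -0.143, 0.229]
contact_force: [-1.6, -0.3, -0.1]
gripper_width: 0.999
```

Run:
```python
from h import *
s,p,R=pose();print(s["time"],p,s["joint_pos"],s["contact_force"])
gp,gR=goal(-38,-0.003);print("-38",gp,delta(p,R,gp,gR))
S=grab("side","s2");T=grab("top","t2")
a=cv2.imread("pics/s2.png")[200:320,220:380];b=cv2.imread("pics/t2.png")[170:290,170:330]
cv2.imwrite("pics/z2.png",np.vstack([cv2.resize(a,(400,300)),cv2.resize(b,(400,300))]))
```

```text
4.4 [0.4997 0.0188 0.0884] [ 0.2939 -0.079   2.164  -0.9288  1.1141  2.6378] [-1.632  -0.3101 -0.1441]
-38 [0.4973 0.0183 0.0826] (array([-0.0049, -0.0016,  0.0035]), array([-0.8424, -0.3743,  0.0425]))
```

View pics/z2.png

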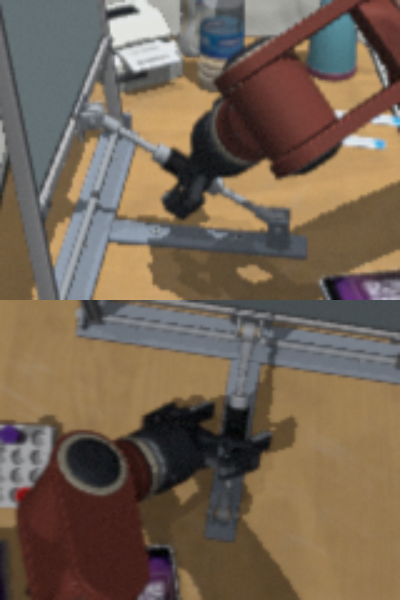

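The hand now straddles the grip. In the crop, the black grip is visible just past the fingers. I'll make a fine correction and close.

Request:
{"name": "move_arm", "arguments": {
  "rows": [
    {"tx": -0.004, "ty": -0.0015, "tz": 0.003, "ax": 0, "ay": 0, "az": 0, "jaw": 0},
    {"tx": 0, "ty": 0, "tz": 0, "ax": 0, "ay": 0, "az": 0, "jaw": 255},
    {"tx": 0, "ty": 0, "tz": 0, "ax": 0, "ay": 0, "az": 0, "jaw": 255},
    {"tx": 0, "ty": 0, "tz": 0, "ax": 0, "ay": 0, "az": 0, "jaw": 255},
    {"tx": 0, "ty": 0, "tz": 0, "ax": 0, "ay": 0, "az": 0, "jaw": 255},
    {"tx": 0, "ty": 0, "tz": 0, "ax": 0, "ay": 0, "az": 0, "jaw": 255}
  ]
}}

```text
time: 5.1
tool_pos: [0.4992, 0.0213, 0.0865]
tool_rot: [0.323, 0.906, -0.143, 0.232]
contact_force: [-0.8, 0.9, 0.7]
gripper_width: 0.31
```

Run:
```python
from h import *
s,p,R=pose();print(s["time"],p,s["joint_pos"],s["contact_force"],s["ft_torque"],s["gripper_width"])
gp,gR=goal(-38,-0.003);print("-38",gp,delta(p,R,gp,gR))
```

```text
5.1 [0.4992 0.0213 0.0865] [ 0.2994 -0.0777  2.167  -0.9325  1.1098  2.6477] [-0.7796  0.9312  0.7291] [ 0.2915  0.2449 -0.0801] 0.3099157802328849
-38 [0.4973 0.0183 0.0826] (array([-0.0032,  0.001 ,  0.004 ]), array([-1.0431, -0.6708, -0.0368]))
```

Request:
{"name": "move_arm", "arguments": {
  "rows": [
    {"tx": 0, "ty": -0.0018, "tz": -0.0001, "ax": 5, "ay": 0, "az": 0, "jaw": 255},
    {"tx": 0, "ty": -0.0018, "tz": -0.0001, "ax": 5, "ay": 0, "az": 0, "jaw": 255},
    {"tx": 0, "ty": -0.0018, "tz": -0.0001, "ax": 5, "ay": 0, "az": 0, "jaw": 255},
    {"tx": 0, "ty": 0, "tz": 0, "ax": 0, "ay": 0, "az": 0, "jaw": 255}
  ]
}}

```text
time: 5.5
tool_pos: [0.5, 0.0253, 0.0844]
tool_rot: [0.2, 0.941, -0.111, 0.248]
contact_force: [1.7, 4.1, -3.7]
gripper_width: 0.307
```

```bash
cat > st.py <<'E'
from h import *
s,p,R=pose();print(s["time"],p,s["joint_pos"],s["contact_force"],s["ft_torque"],s["gripper_width"])
g0=goal(0,0)[1];r=Ro.from_matrix(g0.T@R).as_rotvec(degrees=True);print("phi",r)
t,rr=delta(p,R,*goal(r[0],.0));print("err to centre",t,rr)
E
python3 st.py
```

```text
5.5 [0.5    0.0253 0.0844] [ 0.1827 -0.2644  2.2675 -0.7104  0.8773  2.3823] [ 1.7079  4.1291 -3.6874] [0.9071 0.0466 0.4422] 0.3074094617549595
phi [-21.8009   0.4697  -0.2547]
err to centre [-0.0023  0.0004  0.0012] [ 0.0002 -0.5063  0.1603]
```

Request:
{"name": "move_arm", "arguments": {
  "rows": [
    {"tx": 0, "ty": -0.002, "tz": -0.0001, "ax": 6, "ay": 0, "az": 0, "jaw": 255},
    {"tx": 0, "ty": -0.002, "tz": -0.0001, "ax": 6, "ay": 0, "az": 0, "jaw": 255},
    {"tx": 0, "ty": -0.002, "tz": -0.0001, "ax": 6, "ay": 0, "az": 0, "jaw": 255},
    {"tx": 0, "ty": -0.002, "tz": -0.0001, "ax": 6, "ay": 0, "az": 0, "jaw": 255},
    {"tx": 0, "ty": 0, "tz": 0, "ax": 0, "ay": 0, "az": 0, "jaw": 255}
  ]
}}

```text
time: 6.0
tool_pos: [0.5008, 0.0327, 0.0831]
tool_rot: [0.003, 0.964, -0.058, 0.261]
contact_force: [3.0, 8.3, -1.6]
gripper_width: 0.304
```

```bash
python3 st.py
```

```text
6.0 [0.5008 0.0327 0.0831] [-0.0877 -0.4513  2.3689  0.0126  0.6957  1.5957] [ 2.9935  8.3322 -1.6277] [ 1.1456 -0.063   0.6686] 0.3035972987867159
phi [ 1.827 -0.064 -0.362]
err to centre [-0.0015  0.0006  0.0013] [-0.      0.0698  0.3609]
```

Request:
{"name": "move_arm", "arguments": {
  "rows": [
    {"tx": -0.0002, "ty": -0.002, "tz": -0.0001, "ax": 6, "ay": 0, "az": 0, "jaw": 255},
    {"tx": -0.0002, "ty": -0.002, "tz": -0.0001, "ax": 6, "ay": 0, "az": 0, "jaw": 255},
    {"tx": -0.0002, "ty": -0.002, "tz": -0.0001, "ax": 6, "ay": 0, "az": 0, "jaw": 255},
    {"tx": -0.0002, "ty": -0.002, "tz": -0.0001, "ax": 6, "ay": 0, "az": 0, "jaw": 255},
    {"tx": 0, "ty": 0, "tz": 0, "ax": 0, "ay": 0, "az": 0, "jaw": 255}
  ]
}}

```text
time: 6.5
tool_pos: [0.5, 0.0409, 0.0844]
tool_rot: [-0.197, 0.945, -0.001, 0.261]
contact_force: [-1.3, 4.0, 3.8]
gripper_width: 0.308
```

```bash
python3 st.py
```

```text
6.5 [0.5    0.0409 0.0844] [-0.3753 -0.3932  2.3678  0.7235  0.9197  0.8182] [-1.2654  4.0145  3.7923] [ 0.5417 -0.1222  0.2035] 0.3081503112225157
phi [25.7645 -0.923  -0.5424]
err to centre [-0.0005  0.0016  0.001 ] [-0.0007  1.0122  0.3203]
```

Forces are staying low, so I'll keep turning.

Request:
{"name": "move_arm", "arguments": {
  "rows": [
    {"tx": -0.0003, "ty": -0.0018, "tz": -0.0001, "ax": 6, "ay": 0.2, "az": 0, "jaw": 255},
    {"tx": -0.0003, "ty": -0.0018, "tz": -0.0001, "ax": 6, "ay": 0.2, "az": 0, "jaw": 255},
    {"tx": -0.0003, "ty": -0.0018, "tz": -0.0001, "ax": 6, "ay": 0.2, "az": 0, "jaw": 255},
    {"tx": -0.0003, "ty": -0.0018, "tz": -0.0001, "ax": 6, "ay": 0.2, "az": 0, "jaw": 255},
    {"tx": 0, "ty": 0, "tz": 0, "ax": 0, "ay": 0, "az": 0, "jaw": 255}
  ]
}}

```text
time: 7.0
tool_pos: [0.4973, 0.0482, 0.0884]
tool_rot: [-0.394, 0.883, 0.054, 0.249]
contact_force: [-4.0, -0.2, 9.1]
gripper_width: 0.309
```

```bash
python3 st.py
```

```text
7.0 [0.4973 0.0482 0.0884] [-0.5587 -0.1117  2.2651  1.0279  1.2954  0.4229] [-4.0198 -0.1868  9.1242] [ 0.4798 -0.41    0.2554] 0.3085971084016681
phi [50.3875 -1.7586 -0.2939]
err to centre [0.0006 0.0023 0.    ] [-0.0039  1.6616 -0.4673]
```

Run:
```python
from h import *
grab("side","s3");grab("top","t3")
a=cv2.imread("pics/s3.png")[110:330,180:440];b=cv2.imread("pics/t3.png")[110:330,170:430]
cv2.imwrite("pics/z3.png",np.hstack([cv2.resize(a,(400,340)),cv2.resize(b,(400,340))]))
```

```text
(no output)
```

View pics/z3.png

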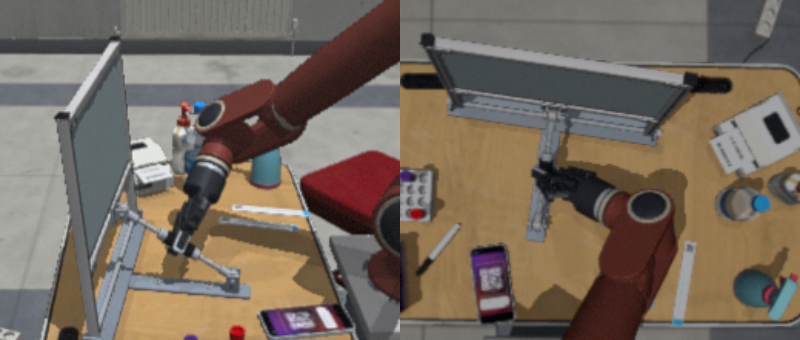

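The guard has moved forward and the grip held. I'll measure the lean before and after from the post and corners.

Run:
```python
import cv2,numpy as np
rows=[]
for k in("0","3"):
    a=cv2.imread(f"pics/side{k}.png" if k=="0" else "pics/s3.png"); b=cv2.imread("pics/top0.png" if k=="0" else "pics/t3.png")
    r=lambda im,x,y,w,h:cv2.resize(im[y:y+h,x:x+w],(260,260),interpolation=cv2.INTER_CUBIC)
    rows.append(np.hstack([r(a,200,170,40,40),r(b,175,110,40,40),r(b,340,135,40,40)]))
cv2.imwrite("pics/cmp.png",np.vstack(rows))
```

```text
(no output)
```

View pics/cmp.png

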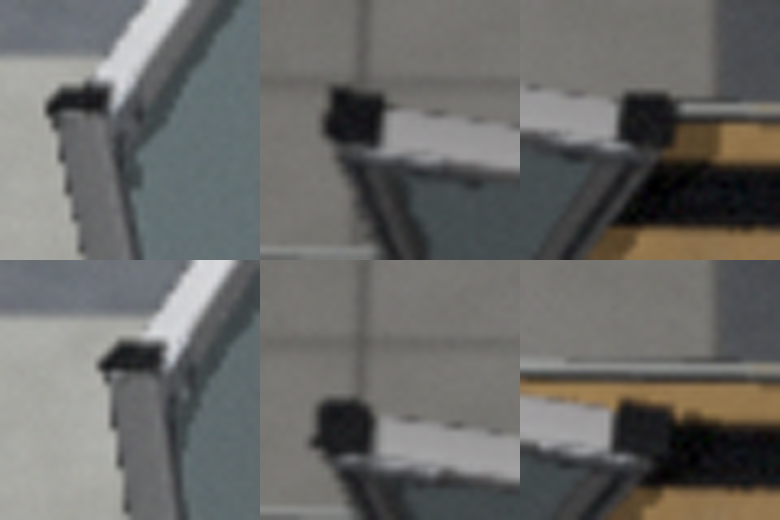

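```bash
cat > lean.py <<'E'
from h import *
import sys
H=np.array([np.cos(HEAD),np.sin(HEAD),0]);Lt=np.array([-np.sin(HEAD),np.cos(HEAD),0])
def cap(f,box):
    x0,y0,x1,y1=box;c=f["color"][y0:y1,x0:x1].max(2);n,l,st,ce=cv2.connectedComponentsWithStats((c<50).astype(np.uint8))
    i=1+np.argmax(st[1:,4]);return ce[i]+[x0,y0],st[i]
def run(S,T):
    a,sa=cap(T,(180,115,203,148));b,sb=cap(T,(345,145,368,172))
    A=plane(T,a,.433);B=plane(T,b,.433);m=(A+B)/2
    print("caps",a,b,sa,sb,"mid",m,"fwd",m@H,"lat",A@Lt,B@Lt,"width",np.linalg.norm(A-B),"head",np.arctan2(-(A-B)[0],(A-B)[1]))
    lat=m@Lt+.209
    # post outer-face edges in side view: rows 195..320
    g=cv2.cvtColor(S["color"],cv2.COLOR_RGB2GRAY).astype(float)
    return lat,g,m
def on(f,uv,lat):
    o,d=ray(f,uv);X=o+d*(lat-o@Lt)/(d@Lt);return np.array([X@H,X[2]])
E
python3 - <<'E'
from lean import *
S=grab("side");T=grab("top")
for nm in(("side0","top0"),("s3","t3")):
    S["color"]=cv2.imread(f"pics/{nm[0]}.png")[...,::-1].copy();T["color"]=cv2.imread(f"pics/{nm[1]}.png")[...,::-1].copy()
    lat,g,m=run(S,T)
    for r in (195,230,265,300,325): print(r,g[r,205:252].astype(int))
E
```

```text
caps [188.9483 127.6207] [359.8182 165.0769] [ 5  9  9  8 58] [  3  14  20  13 143] mid [0.6464 0.0106 0.433 ] fwd 0.6391236410169172 lat 0.2989014224488367 -0.10390056473451208 width 0.4037885046079019 head -0.2049163685379366
195 [164 165 167 166 145 105 101 101 105 105 106 114  92  51  73  74  88 106
 107 109 108 106 109 107 109 108 107 108 108 108 110 111 108 107 108 108
 110 111 108 110 108 107 108 107 109 107 107]
230 [166 167 168 166 168 163 160 153 157 160 165 162 103 101 104 106 104 106
 113  91  65 101 109 111 106 108 108 109 108 109 107 110 108 109 109 107
 108 108 109 109 106 107 110 107 110 109 106]
265 [168 171 170 170 172 168 171 169 168 169 171 170 168 169 161 119 110  62
  44  85  99 102 103 101 105 112  92  64 104 111 108 106 108 109  99  76
 140 186 144 105  95  95  96  97  97  93 116]
300 [114 115 117 114 113 114 111  82 108 100  40  54  94  92  95  94  94  95
  94  95  93  95  94  92  95  92  88 102 103 103 108 110 114  93  85 166
 170 166 163 150 157 157 156 138 156 173 153]
325 [107 124 186 195  91  55 127 165 167 163 163 161 154  76  34  23  13  22
  19  21  1
[... 610 characters left out ...]
01 106 105 105 108 110  82  74 103 104 102 100 103 100 103 102 102
 104 102 103 105 102 101 102 102 102 103 101]
265 [165 170 171 170 171 171 172 171 168 168 170 169 167 166 163 142 195 111
  48  92  96  96  93  94 101 103 105 101 103 109  81  75 101 106 101 106
 100  84  98 190 176 105  92  92  97  97  98]
300 [115 115 115 112 113 114 110  85 106 101  41  54  92  98  96  96  95  96
  94  94  95  93  94  94  93  94  96  97  96 100 103 105 107 108 112  75
 105 166 167 151 154 158 155 143 163 171 153]
325 [107 123 187 195  93  56 127 163 166 164 162 161 155  86  42  31  25  21
  17  22  21  21  16  17  27  32  68  93 121 152 121 108  93  99 100 105
 104 106 101  87 119 140 139 141 140 140 142]
```

```bash
cat >> lean.py <<'E'
def post(S,x195,x300,rows=range(192,312)):
    g=cv2.cvtColor(S["color"],cv2.COLOR_RGB2GRAY).astype(float);g=cv2.GaussianBlur(g,(1,5),1)
    P=[]
    for r in rows:
        x=x195+(x300-x195)*(r-195)/105;w=g[r,int(x)-4:int(x)+6];d=np.diff(w);i=int(np.argmin(d))
        if d[i]>-10: continue
        wt=np.clip(-d[max(0,i-1):i+2],0,None);P.append((int(x)-4+.5+(np.arange(max(0,i-1),i+2)[:len(wt)]@wt)/wt.sum(),r))
    P=np.array(P);
    for _ in range(4):
        k=np.polyfit(P[:,1],P[:,0],1);e=P[:,0]-np.polyval(k,P[:,1]);P=P[abs(e)<max(.35,2*np.median(abs(e)))]
    lat=C@Lt+.209
    q=[on(S,(np.polyval(k,r),r),lat) for r in(195,305)]
    d=q[0]-q[1];print("post",len(P),e.std().round(2),k,"pts",q,"lean rad",np.arctan2(d[0],d[1]))
E
python3 - <<'E'
from lean import *
S=grab("side")
for n,a,b in(("side0",217,238),("s3",225,240)):
    S["color"]=cv2.imread(f"pics/{n}.png")[...,::-1].copy();post(S,a,b)
E
```

```text
post 110 0.08 [  0.1998 178.0464] pts [array([0.6394, 0.4095]), array([0.6005, 0.111 ])] lean rad 0.12962587257902958
post 106 0.08 [  0.1416 197.1771] pts [array([0.6216, 0.4107]), array([0.597 , 0.1114])] lean rad 0.08209226603824617
```

Post-edge fit gives 0.130 rad at the start and 0.082 rad now. The 2.7° change matches the roughly 88° of sleeve turn. I'll open the jaws and rotate back concentrically around the sleeve, since the open jaws clear it.

Request:
{"name": "move_arm", "arguments": {
  "rows": [
    {"tx": 0, "ty": 0, "tz": 0, "ax": 0, "ay": 0, "az": 0, "jaw": 0},
    {"tx": 0, "ty": 0, "tz": 0, "ax": 0, "ay": 0, "az": 0, "jaw": 0},
    {"tx": 0, "ty": 0, "tz": 0, "ax": 0, "ay": 0, "az": 0, "jaw": 0},
    {"tx": 0, "ty": 0, "tz": 0, "ax": 0, "ay": 0, "az": 0, "jaw": 0},
    {"tx": 0, "ty": 0, "tz": 0, "ax": 0, "ay": 0, "az": 0, "jaw": 0}
  ]
}}

```text
time: 7.75
tool_pos: [0.4948, 0.0511, 0.0848]
tool_rot: [-0.391, 0.887, 0.055, 0.239]
contact_force: [0.1, 0.6, 1.1]
gripper_width: 0.999
```

```bash
python3 st.py
python3 - <<'E'
from lean import *
S=grab("side");post(S,225,240)
E
```

```text
7.75 [0.4948 0.0511 0.0848] [-0.5482 -0.1123  2.2643  1.0089  1.2901  0.4396] [0.0753 0.5842 1.1371] [-0.3352  0.141   0.0072] 0.9990225434929232
phi [49.9225 -2.9777 -0.5831]
err to centre [ 0.0048  0.0028 -0.0032] [-0.0112  2.8534 -0.7051]
post 103 0.06 [  0.1392 198.0077] pts [array([0.6208, 0.4107]), array([0.5967, 0.1114])] lean rad 0.08020057583268297
```

Released, and the lean held at 0.080. Rotating back now.

Request:
{"name": "move_arm", "arguments": {
  "rows": [
    {"tx": 0.001, "ty": 0.0027, "tz": -0.001, "ax": -7, "ay": 0.3, "az": 0, "jaw": 0},
    {"tx": 0.001, "ty": 0.0027, "tz": -0.001, "ax": -7, "ay": 0.3, "az": 0, "jaw": 0},
    {"tx": 0.001, "ty": 0.0027, "tz": 0, "ax": -7, "ay": 0.3, "az": 0, "jaw": 0},
    {"tx": 0, "ty": 0.0023, "tz": 0, "ax": -7, "ay": 0, "az": 0, "jaw": 0},
    {"tx": 0, "ty": 0.0023, "tz": 0, "ax": -7, "ay": 0, "az": 0, "jaw": 0},
    {"tx": 0, "ty": 0.0023, "tz": 0, "ax": -7, "ay": 0, "az": 0, "jaw": 0}
  ]
}}

```text
time: 8.4
tool_pos: [0.4981, 0.0325, 0.0786]
tool_rot: [-0.043, 0.967, -0.046, 0.248]
contact_force: [0.2, -0.2, -0.4]
gripper_width: 1.001
```

```bash
python3 st.py
```

```text
8.4 [0.4981 0.0325 0.0786] [-0.1627 -0.4462  2.3689  0.2063  0.7379  1.3838] [ 0.1511 -0.1504 -0.3831] [-0.074   0.2009  0.0508] 1.0014498244246797
phi [ 7.1759 -1.9105 -0.3829]
err to centre [ 0.003  -0.0019 -0.0013] [-0.0007  1.9295  0.2624]
```

Request:
{"name": "move_arm", "arguments": {
  "rows": [
    {"tx": 0.001, "ty": 0.002, "tz": 0, "ax": -7, "ay": 0.5, "az": 0, "jaw": 0},
    {"tx": 0, "ty": 0.002, "tz": 0, "ax": -7, "ay": 0.5, "az": 0, "jaw": 0},
    {"tx": 0, "ty": 0.002, "tz": 0, "ax": -7, "ay": 0.5, "az": 0, "jaw": 0},
    {"tx": 0, "ty": 0.002, "tz": 0, "ax": -7, "ay": 0.5, "az": 0, "jaw": 0},
    {"tx": 0, "ty": 0.002, "tz": 0, "ax": -7, "ay": 0, "az": 0, "jaw": 0},
    {"tx": 0, "ty": 0.002, "tz": 0, "ax": -7, "ay": 0, "az": 0, "jaw": 0}
  ]
}}

```text
time: 9.0
tool_pos: [0.4951, 0.0217, 0.0828]
tool_rot: [0.285, 0.921, -0.131, 0.233]
contact_force: [0.7, -0.4, 0.4]
gripper_width: 0.998
```

```bash
python3 st.py
```

```text
9.0 [0.4951 0.0217 0.0828] [ 0.2673 -0.1429  2.2079 -0.8726  1.0343  2.572 ] [ 0.6666 -0.3636  0.4275] [ 0.2892  0.1544 -0.0475] 0.997589963317293
phi [-32.1606   0.1041  -0.4874]
err to centre [ 0.0022 -0.0004  0.    ] [ 0.0002 -0.232   0.4338]
```

Request:
{"name": "move_arm", "arguments": {
  "rows": [
    {"tx": 0, "ty": 0.0016, "tz": 0.002, "ax": -6, "ay": 0, "az": 0, "jaw": 0},
    {"tx": 0, "ty": 0, "tz": 0, "ax": 0, "ay": 0, "az": 0, "jaw": 255},
    {"tx": 0, "ty": 0, "tz": 0, "ax": 0, "ay": 0, "az": 0, "jaw": 255},
    {"tx": 0, "ty": 0, "tz": 0, "ax": 0, "ay": 0, "az": 0, "jaw": 255},
    {"tx": 0, "ty": 0, "tz": 0, "ax": 0, "ay": 0, "az": 0, "jaw": 255},
    {"tx": 0, "ty": 0, "tz": 0, "ax": 0, "ay": 0, "az": 0, "jaw": 255}
  ]
}}

```text
time: 9.6
tool_pos: [0.4938, 0.019, 0.0821]
tool_rot: [0.335, 0.904, -0.143, 0.225]
contact_force: [-2.0, 3.5, 0.1]
gripper_width: 0.309
```

```bash
python3 st.py
```

```text
9.6 [0.4938 0.019  0.0821] [ 0.3057 -0.0604  2.1658 -0.9427  1.1323  2.6595] [-1.9713  3.451   0.1413] [ 0.3772  0.3997 -0.2298] 0.3092491025282489
phi [-38.4917   0.0351  -0.4943]
err to centre [ 0.0033 -0.0005 -0.0018] [ 0.0002 -0.1924  0.4466]
```

Second stroke.

Request:
{"name": "move_arm", "arguments": {
  "rows": [
    {"tx": -0.0001, "ty": -0.002, "tz": -0.0001, "ax": 6, "ay": 0, "az": 0, "jaw": 255},
    {"tx": -0.0001, "ty": -0.002, "tz": -0.0001, "ax": 6, "ay": 0, "az": 0, "jaw": 255},
    {"tx": -0.0001, "ty": -0.002, "tz": -0.0001, "ax": 6, "ay": 0, "az": 0, "jaw": 255},
    {"tx": -0.0001, "ty": -0.002, "tz": -0.0001, "ax": 6, "ay": 0, "az": 0, "jaw": 255},
    {"tx": -0.0001, "ty": -0.002, "tz": -0.0001, "ax": 6, "ay": 0, "az": 0, "jaw": 255},
    {"tx": -0.0001, "ty": -0.002, "tz": -0.0001, "ax": 6, "ay": 0, "az": 0, "jaw": 255},
    {"tx": 0, "ty": 0, "tz": 0, "ax": 0, "ay": 0, "az": 0, "jaw": 255}
  ]
}}

```text
time: 10.3
tool_pos: [0.4958, 0.0321, 0.0777]
tool_rot: [0.026, 0.962, -0.067, 0.265]
contact_force: [12.2, 12.6, -11.0]
gripper_width: 0.309
```

```bash
python3 st.py
```

```text
10.3 [0.4958 0.0321 0.0777] [-0.0509 -0.4522  2.3823 -0.0964  0.6774  1.7177] [ 12.2223  12.6067 -11.0308] [ 1.6317 -0.4116  1.3833] 0.30922590619339524
phi [-0.9911  0.5914 -0.0307]
err to centre [ 0.0054  0.0003 -0.0009] [ 0.     -0.5916  0.0256]
```

Request:
{"name": "move_arm", "arguments": {
  "rows": [
    {"tx": -0.0001, "ty": -0.0025, "tz": 0.0006, "ax": 6, "ay": 0, "az": 0, "jaw": 255},
    {"tx": -0.0001, "ty": -0.0022, "tz": 0.0003, "ax": 6, "ay": 0, "az": 0, "jaw": 255},
    {"tx": -0.0001, "ty": -0.002, "tz": -0.0001, "ax": 6, "ay": 0, "az": 0, "jaw": 255},
    {"tx": 0, "ty": 0, "tz": 0, "ax": 0, "ay": 0, "az": 0, "jaw": 255}
  ]
}}

```text
time: 10.7
tool_pos: [0.4958, 0.0393, 0.0784]
tool_rot: [-0.119, 0.954, -0.026, 0.275]
contact_force: [10.9, 11.4, -9.3]
gripper_width: 0.305
```

```bash
python3 st.py
```

```text
10.7 [0.4958 0.0393 0.0784] [-0.2734 -0.4722  2.4138  0.5268  0.7664  1.0479] [10.8646 11.3592 -9.3309] [ 0.7621 -0.5238  0.8031] 0.305313969442574
phi [16.4222  0.9685 -0.1423]
err to centre [ 0.0059  0.0015 -0.0009] [-0.0004 -0.935   0.2783]
```

```bash
echo 'print("F tool",R.T@s["contact_force"])' >> st.py; python3 st.py | tail -1
```

```text
F tool [ 3.051  -8.5887 15.845 ]
```

Request:
{"name": "move_arm", "arguments": {
  "rows": [
    {"tx": 0.0, "ty": -0.0023, "tz": 0.0006, "ax": 6, "ay": 0, "az": 0, "jaw": 255},
    {"tx": 0.0, "ty": -0.0021, "tz": 0.0003, "ax": 6, "ay": 0, "az": 0, "jaw": 255},
    {"tx": 0, "ty": -0.002, "tz": 0, "ax": 6, "ay": 0, "az": 0, "jaw": 255},
    {"tx": 0, "ty": 0, "tz": 0, "ax": 0, "ay": 0, "az": 0, "jaw": 255}
  ]
}}

```text
time: 11.1
tool_pos: [0.4946, 0.0463, 0.0812]
tool_rot: [-0.272, 0.92, 0.021, 0.281]
contact_force: [9.4, 12.0, -4.4]
gripper_width: 0.309
```

```bash
python3 st.py;python3 - <<'E'
from lean import *
S=grab("side");post(S,230,241)
E
```

```text
11.1 [0.4946 0.0463 0.0812] [-0.472  -0.3297  2.3801  0.9269  1.0326  0.576 ] [ 9.4486 11.9542 -4.4447] [ 0.3789 -0.357   0.3098] 0.3092873003876908
phi [35.1932  1.5268 -0.4421]
err to centre [ 0.0063  0.0026 -0.0014] [-0.0022 -1.301   0.8692]
F tool [ 4.2298 -6.1868 13.9917]
post 99 0.1 [  0.078  218.0606] pts [array([0.6023, 0.4119]), array([0.5932, 0.1118])] lean rad 0.03034016103227702
```

Request:
{"name": "move_arm", "arguments": {
  "rows": [
    {"tx": 0.0, "ty": -0.0021, "tz": 0.0004, "ax": 6, "ay": -0.2, "az": 0, "jaw": 255},
    {"tx": 0.0, "ty": -0.002, "tz": 0.0002, "ax": 6, "ay": -0.2, "az": 0, "jaw": 255},
    {"tx": 0, "ty": -0.002, "tz": 0, "ax": 6, "ay": 0, "az": 0, "jaw": 255},
    {"tx": 0, "ty": 0, "tz": 0, "ax": 0, "ay": 0, "az": 0, "jaw": 255}
  ]
}}

```text
time: 11.55
tool_pos: [0.4922, 0.0521, 0.0854]
tool_rot: [-0.416, 0.864, 0.068, 0.274]
contact_force: [5.5, 10.1, -0.5]
gripper_width: 0.307
```

```bash
python3 st.py;python3 - <<'E'
from lean import *
S=grab("side","s4");post(S,233,241);T=grab("top","t4")
a=cv2.imread("pics/s4.png")[160:350,190:330];b=cv2.imread("pics/t4.png")[110:300,170:390]
cv2.imwrite("pics/z4.png",np.hstack([cv2.resize(a,(392,532)),cv2.resize(b,(400,532))]))
E
```

```text
11.55 [0.4922 0.0521 0.0854] [-0.5841 -0.0824  2.2836  1.0918  1.3274  0.317 ] [ 5.468 10.07  -0.527] [ 0.2162 -0.2393  0.1334] 0.30668670320622826
phi [53.6867  1.5276 -1.018 ]
err to centre [ 0.0068  0.0035 -0.0024] [-0.0044 -0.8706  1.5402]
F tool [ 3.2031 -4.2392 10.1662]
post 106 0.09 [  0.0674 221.5363] pts [array([0.599 , 0.4121]), array([0.5925, 0.1118])] lean rad 0.02181140091401997
```

View pics/z4.png

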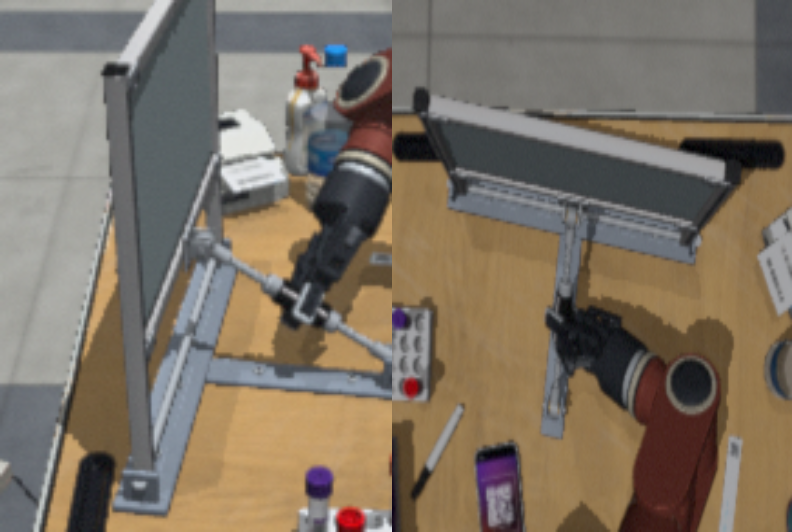

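The post leans about 0.022 by the edge fit and about 0.027 by counting turns. In the crop, the guard's post is nearly vertical and the grip is still on the black sleeve. I'll release and go back for a short final stroke.

Request:
{"name": "move_arm", "arguments": {
  "rows": [
    {"tx": 0, "ty": 0, "tz": 0, "ax": 0, "ay": 0, "az": 0, "jaw": 0},
    {"tx": 0, "ty": 0, "tz": 0, "ax": 0, "ay": 0, "az": 0, "jaw": 0},
    {"tx": 0, "ty": 0, "tz": 0, "ax": 0, "ay": 0, "az": 0, "jaw": 0},
    {"tx": 0, "ty": 0, "tz": 0, "ax": 0, "ay": 0, "az": 0, "jaw": 0},
    {"tx": 0, "ty": 0, "tz": 0, "ax": 0, "ay": 0, "az": 0, "jaw": 0}
  ]
}}

```text
time: 12.15
tool_pos: [0.4928, 0.0501, 0.0865]
tool_rot: [-0.411, 0.866, 0.068, 0.277]
contact_force: [-0.2, -0.8, -0.1]
gripper_width: 0.998
```

```bash
python3 st.py;python3 - <<'E'
from lean import *
S=grab("side");post(S,234.7,241.7)
g=cv2.cvtColor(S["color"],cv2.COLOR_RGB2GRAY)
for r in(200,240,280,310):print(r,g[r,222:252])
E
```

```text
12.15 [0.4928 0.0501 0.0865] [-0.5859 -0.092   2.2867  1.0897  1.3205  0.3172] [-0.2063 -0.8402 -0.075 ] [-0.3432  0.2    -0.0304] 0.9983738197271137
phi [53.0781  1.865  -1.1761]
err to centre [ 0.0056  0.0029 -0.0005] [-0.0063 -1.1026  1.8187]
F tool [-0.1205  0.5279 -0.6788]
post 96 0.09 [  0.0711 220.4106] pts [array([0.6   , 0.4121]), array([0.5925, 0.1118])] lean rad 0.024877064435473276
200 [164 167 168 169 159  74 101 103 103 106 104 108 105  70  64  90  96  95
  94  96  96  98  96  96  94 100  96  96  94  96]
240 [164 164 166 168 180 165 100 171 127 104 102 103 107 103 107 102  72  81
  92  95  95  94  98  95  96  97  95  96  96  95]
280 [163 102  93  95  94  97  95  94  94  97  94  87 101 102 103 104 103 107
  98  87 169 174  91  79  92  98  99  92  88  96]
310 [ 97  95  93  92  90  93  92  93  92  94  92  92  92  94  93  99 104 102
 107 109 105  80 131 149 183 187 156  94 139 146]
```

Run:
```python
from lean import *
S=grab("side","s5");T=grab("top","t5");g=cv2.cvtColor(S["color"],cv2.COLOR_RGB2GRAY).astype(float)
lat=C@Lt+.209
for a,b in(((226.6,200),(237.3,310)),((234.6,200),(242.5,310))):
    A=on(S,a,lat);B=on(S,b,lat);print(A,B,np.arctan2(*(A-B)))
for r in(200,210,220,300,305,310,318):print(r,g[r,222:248].astype(int))
a=cv2.imread("pics/s5.png")[170:340,205:265];b=cv2.imread("pics/t5.png")[120:200,180:240]
cv2.imwrite("pics/z5.png",cv2.resize(a,(270*1,765),interpolation=cv2.INTER_CUBIC)[:600])
cv2.imwrite("pics/z5.png",np.hstack([cv2.resize(a,(212,600),interpolation=cv2.INTER_CUBIC),cv2.resize(b,(450,600),interpolation=cv2.INTER_CUBIC)]))
```

```text
[0.6181 0.3987] [0.6054 0.0949] 0.04152559890891617
[0.5997 0.3999] [0.592  0.0964] 0.025479441995679347
200 [164 165 169 167 166 143 108 103 105 102 104 106 107  75  59  74  95  97
  95  97  94  97  94  97  96  95]
210 [169 171 169 169 171 166  81 103 103 103 104 109 107 105  72  79  95  96
  97  93  97  95  96  95  95  96]
220 [169 168 166 165 166 166 159  96 100 106 105 103 108 105  92  64  96  95
  95  98  95  97  96  95  99  96]
300 [ 96  96  94  97  95  93  96  91  94  97  94  93  93  91 102 104 103 105
 111 110  79  84 149 159 156 155]
305 [ 93  92  92  93  92  92  93  95  94  93  92  92  91  84 101 103 105 106
 107 107  93  82 155 159 156 159]
310 [ 96  91  93  94  90  93  92  95  92  95  91  95  94  94  91 102 102 102
 107 106 104  79 129 148 184 189]
318 [ 93  93  92  92  93  92  89  90  91  91  92  93  93  92  85 100 103 103
 103 106 101  88 101 170 121 133]
```

View pics/z5.png

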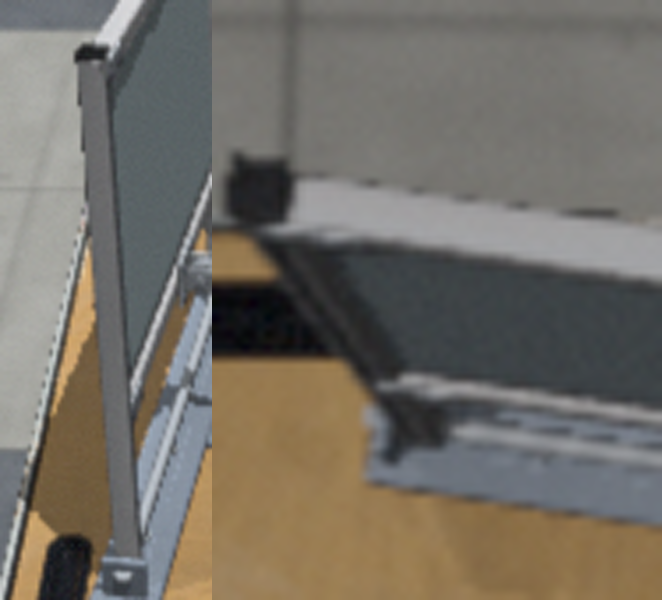

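Request:
{"name": "move_arm", "arguments": {
  "rows": [
    {"tx": 0.0, "ty": 0.0025, "tz": 0, "ax": -7, "ay": -0.2, "az": 0.3, "jaw": 0},
    {"tx": 0.0, "ty": 0.0025, "tz": 0, "ax": -7, "ay": -0.2, "az": 0.3, "jaw": 0},
    {"tx": 0.0, "ty": 0.0025, "tz": 0, "ax": -7, "ay": -0.2, "az": 0.3, "jaw": 0},
    {"tx": 0, "ty": 0.0023, "tz": 0, "ax": -7, "ay": -0.2, "az": 0.3, "jaw": 0},
    {"tx": 0, "ty": 0.0023, "tz": 0, "ax": -7, "ay": 0, "az": 0, "jaw": 0},
    {"tx": 0, "ty": 0.0023, "tz": 0, "ax": -7, "ay": 0, "az": 0, "jaw": 0},
    {"tx": 0, "ty": 0.0023, "tz": 0, "ax": -7, "ay": 0, "az": 0, "jaw": 0},
    {"tx": 0, "ty": 0, "tz": 0, "ax": 0, "ay": 0, "az": 0, "jaw": 0}
  ]
}}

```text
time: 13.1
tool_pos: [0.4944, 0.0351, 0.0771]
tool_rot: [-0.026, 0.962, -0.058, 0.266]
contact_force: [0.1, 0.6, -0.7]
gripper_width: 1.006
```

```bash
python3 st.py
```

```text
13.1 [0.4944 0.0351 0.0771] [-0.1278 -0.4771  2.4001  0.1333  0.6868  1.4838] [ 0.1107  0.6201 -0.7041] [ 0.0457  0.2762 -0.0621] 1.0064713507213174
phi [5.0497 0.361  0.5601]
err to centre [ 0.0073  0.0009 -0.0006] [-0.0001 -0.3852 -0.5435]
F tool [-0.3425 -0.569   0.6719]
```

Request:
{"name": "move_arm", "arguments": {
  "rows": [
    {"tx": -0.001, "ty": 0.001, "tz": 0, "ax": -4, "ay": 0, "az": -0.5, "jaw": 0},
    {"tx": 0, "ty": 0, "tz": 0, "ax": 0, "ay": 0, "az": 0, "jaw": 255},
    {"tx": 0, "ty": 0, "tz": 0, "ax": 0, "ay": 0, "az": 0, "jaw": 255},
    {"tx": 0, "ty": 0, "tz": 0, "ax": 0, "ay": 0, "az": 0, "jaw": 255},
    {"tx": 0, "ty": 0, "tz": 0, "ax": 0, "ay": 0, "az": 0, "jaw": 255},
    {"tx": 0, "ty": 0, "tz": 0, "ax": 0, "ay": 0, "az": 0, "jaw": 255}
  ]
}}

```text
time: 13.7
tool_pos: [0.4924, 0.0341, 0.075]
tool_rot: [0.004, 0.963, -0.063, 0.262]
contact_force: [-3.0, 6.1, 4.0]
gripper_width: 0.312
```

```bash
python3 st.py
cat >> lean.py <<'E'
def left(S,xt,xb):
    g=cv2.cvtColor(S["color"],cv2.COLOR_RGB2GRAY).astype(float);P=[];lat=C@Lt+.209
    for rs in(range(198,226),range(292,319)):
        for r in rs:
            x=xt+(xb-xt)*(r-200)/110;w=g[r,int(round(x))-3:int(round(x))+4];d=abs(np.diff(w))
            if d.max()<6:continue
            i=int(np.argmax(d));P.append((int(round(x))-3+i+.5,r))
    P=np.array(P)
    for _ in range(4):
        k=np.polyfit(P[:,1],P[:,0],1);e=P[:,0]-np.polyval(k,P[:,1]);P=P[abs(e)<max(.6,2*np.median(abs(e)))]
    A,B=[on(S,(np.polyval(k,r),r),lat) for r in(200,310)];print("left",len(P),e.std(),k,np.arctan2(*(A-B)))
E
python3 - <<'E'
from lean import *
S=grab("side");
for n,a,b,c,d in(("side0",209.5,232.5,217,238),("s3",217.2,233.5,225,240),("s5",226.8,236.3,234.7,241.7)):
    S["color"]=cv2.imread(f"pics/{n}.png")[...,::-1].copy();left(S,a,b);post(S,c,d)
E
```

```text
13.7 [0.4924 0.0341 0.075 ] [-0.0817 -0.4649  2.3931  0.      0.6834  1.6202] [-2.9623  6.0831  4.0362] [0.8653 0.3765 0.536 ] 0.3115587110029261
phi [1.5445 0.0291 0.196 ]
err to centre [ 0.0099  0.0009 -0.0014] [-0.     -0.0317 -0.1956]
F tool [-1.2216 -5.7678 -5.2259]
left 44 0.27527675411710145 [  0.21   168.1665] 0.13178982586275975
post 110 0.08 [  0.1998 178.0464] pts [array([0.6394, 0.4095]), array([0.6005, 0.111 ])] lean rad 0.12962587257902958
left 50 0.2833130225511919 [  0.1548 186.7234] 0.08702186458771345
post 106 0.08 [  0.1416 197.1771] pts [array([0.6216, 0.4107]), array([0.597 , 0.1114])] lean rad 0.08209226603824617
left 52 0.3005184644400582 [  0.0839 210.1596] 0.02933299700629312
post 93 0.09 [  0.07   220.7673] pts [array([0.5997, 0.4121]), array([0.5925, 0.1118])] lean rad 0.0239026958148798
```

Request:
{"name": "move_arm", "arguments": {
  "rows": [
    {"tx": 0, "ty": -0.0022, "tz": 0, "ax": 6, "ay": 0, "az": 0, "jaw": 255},
    {"tx": 0, "ty": -0.002, "tz": 0, "ax": 6, "ay": 0, "az": 0, "jaw": 255},
    {"tx": 0, "ty": -0.002, "tz": 0, "ax": 6, "ay": 0, "az": 0, "jaw": 255},
    {"tx": 0, "ty": -0.002, "tz": 0, "ax": 6, "ay": 0, "az": 0, "jaw": 255},
    {"tx": 0, "ty": -0.002, "tz": 0, "ax": 6, "ay": 0, "az": 0, "jaw": 255},
    {"tx": 0, "ty": -0.002, "tz": 0, "ax": 6, "ay": 0, "az": 0, "jaw": 255},
    {"tx": 0, "ty": 0, "tz": 0, "ax": 0, "ay": 0, "az": 0, "jaw": 255}
  ]
}}

```text
time: 14.45
tool_pos: [0.4896, 0.0487, 0.0791]
tool_rot: [-0.303, 0.914, 0.027, 0.269]
contact_force: [4.9, 9.0, -0.1]
gripper_width: 0.311
```

```bash
python3 st.py;python3 - <<'E'
from lean import *
S=grab("side","s6");post(S,237.7,242.7);left(S,229.8,237.2);g=cv2.cvtColor(S["color"],cv2.COLOR_RGB2GRAY)
for r in(200,220,240,280,310):print(r,g[r,224:250])
E
```

```text
14.45 [0.4896 0.0487 0.0791] [-0.4996 -0.2857  2.3644  0.9525  1.1012  0.5368] [ 4.8852  9.0001 -0.1362] [ 0.431  -0.3097  0.4334] 0.3106575254636058
phi [38.872   0.1282 -0.1932]
err to centre [ 0.0119  0.0031 -0.002 ] [-0.0001 -0.0555  0.2205]
F tool [ 3.0816 -6.2203  7.5297]
post 94 0.08 [  0.0413 230.2473] pts [array([0.5909, 0.4126]), array([0.5906, 0.112 ])] lean rad 0.0007873370280444669
left 42 0.26473962842981724 [  0.0558 219.4589] 0.0065497769061983345
200 [166 165 164 164 162 164 155  79 100 102 103 102 105 105 103  66  64  87
  90  93  91  91  90  91  91  92]
220 [163 163 163 163 163 161 166 192 104 100 102 102 103 105 103  99  63  79
  92  93  90  92  91  90  90  92]
240 [163 165 175 163  96 170 169 163 154 103 102 102 103 103 103 102  90  61
  88  94  93  94  92  93  90  92]
280 [163 158 121  95  94  93  96  94  95  94  90  88 101 102 101 101 105 103
  84 119 143 110  79  95  95  93]
310 [ 92  93  92  89  89  91  91  89  91  92  91  90  88 100 101  99 103 103
 105  85  84 146 180 184 151  96]
```

Average lean is now about 0.004. I'll add a last 5° nudge and then release.

Request:
{"name": "move_arm", "arguments": {
  "rows": [
    {"tx": 0, "ty": -0.0018, "tz": 0, "ax": 5, "ay": 0, "az": 0, "jaw": 255},
    {"tx": 0, "ty": 0, "tz": 0, "ax": 0, "ay": 0, "az": 0, "jaw": 255},
    {"tx": 0, "ty": 0, "tz": 0, "ax": 0, "ay": 0, "az": 0, "jaw": 0},
    {"tx": 0, "ty": 0, "tz": 0, "ax": 0, "ay": 0, "az": 0, "jaw": 0},
    {"tx": 0, "ty": 0, "tz": 0, "ax": 0, "ay": 0, "az": 0, "jaw": 0},
    {"tx": 0, "ty": 0, "tz": 0, "ax": 0, "ay": 0, "az": 0, "jaw": 0},
    {"tx": 0, "ty": 0, "tz": 0, "ax": 0, "ay": 0, "az": 0, "jaw": 0}
  ]
}}

```text
time: 15.2
tool_pos: [0.4897, 0.0489, 0.0802]
tool_rot: [-0.343, 0.899, 0.039, 0.269]
contact_force: [-0.0, 0.0, 0.2]
gripper_width: 1.004
```

```bash
python3 st.py;python3 - <<'E'
from lean import *
S=grab("side","s7");post(S,238.1,242.8);left(S,230.2,237.4)
E
```

```text
15.2 [0.4897 0.0489 0.0802] [-0.5378 -0.2186  2.3407  1.0087  1.1802  0.454 ] [-0.0263  0.0366  0.1761] [-0.3267  0.1977 -0.0169] 1.0036400337669886
phi [43.9314  0.4022 -0.2119]
err to centre [ 0.0114  0.0021 -0.0016] [-0.0002 -0.2866  0.3385]
F tool [ 0.0634 -0.1395 -0.0978]
post 96 0.09 [  0.0401 230.6059] pts [array([0.5906, 0.4127]), array([0.5906, 0.112 ])] lean rad -0.00023356076280260814
left 45 0.29597467691070356 [  0.055  219.6947] 0.005931144846697815
```

Request:
{"name": "move_arm", "arguments": {
  "rows": [
    {"tx": 0, "ty": 0, "tz": -0.02, "ax": 0, "ay": 0, "az": 0, "jaw": 0},
    {"tx": 0, "ty": 0, "tz": -0.03, "ax": 0, "ay": 0, "az": 0, "jaw": 0},
    {"tx": 0, "ty": 0, "tz": -0.03, "ax": 0, "ay": 0, "az": 0, "jaw": 0},
    {"tx": 0, "ty": 0, "tz": -0.03, "ax": 0, "ay": 0, "az": 0, "jaw": 0},
    {"tx": -0.02, "ty": 0.02, "tz": -0.03, "ax": 0, "ay": 0, "az": 0, "jaw": 0},
    {"tx": -0.02, "ty": 0.02, "tz": -0.03, "ax": 0, "ay": 0, "az": 0, "jaw": 0},
    {"tx": 0, "ty": 0, "tz": 0, "ax": 0, "ay": 0, "az": 0, "jaw": 0}
  ]
}}

```text
time: 15.95
tool_pos: [0.3842, -0.09, 0.145]
tool_rot: [-0.341, 0.9, 0.042, 0.269]
contact_force: [0.9, -0.2, -0.4]
gripper_width: 1.001
```

```bash
python3 st.py;python3 - <<'E'
from lean import *
S=grab("side","s8");T=grab("top","t8");post(S,238.1,242.8);left(S,230.2,237.4)
a=cv2.imread("pics/s8.png")[225:315,220:350];b=cv2.imread("pics/t8.png")[115:295,170:430]
cv2.imwrite("pics/z8.png",np.hstack([cv2.resize(a,(420,291)),cv2.resize(b,(380,291))]))
bs=blob(S,(275,250,315,295));bt=blob(T,(250,205,280,240));print(bs,bt,tri([S,T],[bs[0],bt[0]]))
E
```

```text
15.95 [ 0.3842 -0.09    0.145 ] [-1.0078 -0.4119  2.3526  0.8123  1.62    0.33  ] [ 0.8818 -0.2265 -0.4162] [-0.2761  0.2457  0.0068] 1.001222762979606
phi [43.7345  0.3799 -0.6151]
err to centre [ 0.0529 -0.0384  0.1751] [-0.0006 -0.1205  0.6952]
F tool [0.5619 0.6471 0.5174]
post 96 0.09 [  0.0406 230.4618] pts [array([0.5907, 0.4127]), array([0.5906, 0.112 ])] lean rad 0.00020465745680486533
left 47 0.2954902752444124 [  0.055  219.6561] 0.00591049082324063
(array([297.7612, 269.1493]), array([ 13,  12,  20,  15, 134], dtype=int32)) (array([265.9571, 224.4714]), array([13, 10,  7, 19, 70], dtype=int32)) (array([0.4819, 0.0271, 0.0896]), [np.float64(0.0005356771018211489), np.float64(0.0005356771018211131)])
```

View pics/s8.png

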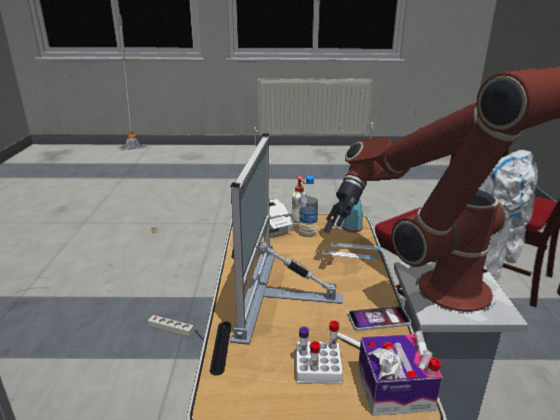

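View pics/t8.png

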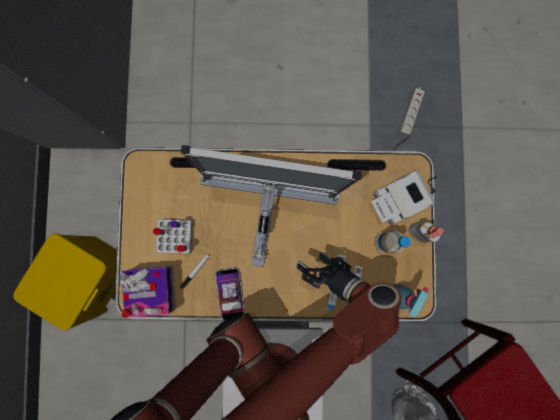

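Run:
```python
from lean import *
s,p,R=pose();print("up .12 & left .04",R.T@np.array([0,.04,.12]))
T=grab("top");im=cv2.resize(cv2.cvtColor(T["color"],cv2.COLOR_RGB2BGR)[130:210,170:370],None,fx=4,fy=4,interpolation=cv2.INTER_CUBIC)
for lat in(C@Lt+.209,C@Lt-.209):
  for h in (.5906,):
    q=[(proj(T,H*h+Lt*lat+[0,0,z])[0]-[170,130])*4+1.5 for z in(.433,.03)]
    print(q);cv2.line(im,*[tuple(int(v) for v in a) for a in q],(0,0,255),1)
cv2.imwrite("pics/v8.png",im)
```

```text
up .12 & left .04 [ 0.0573 -0.1015 -0.049 ]
[array([44.3276, 95.2852]), array([140.7024, 198.6299])]
[array([764.362 , 201.9887]), array([655.7656, 274.9764])]
```

View pics/v8.png

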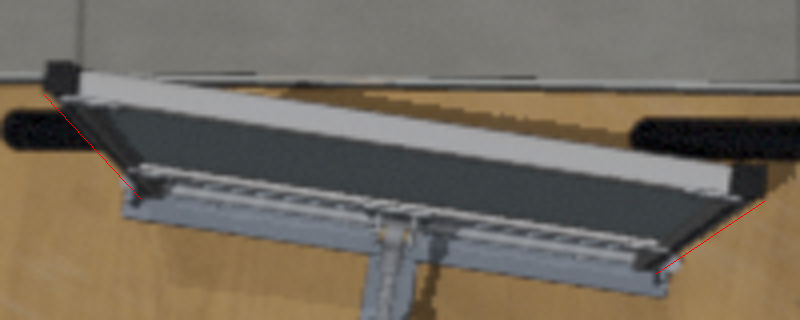

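In the top view, vertical lines drawn at the posts follow both front edges, from (44,95) to (140,198) on the left and (764,202) to (656,275) on the right, so the guard is upright. I'll lift the hand clear and hand in.

Request:
{"name": "move_arm", "arguments": {
  "rows": [
    {"tx": 0.014, "ty": -0.025, "tz": -0.012, "ax": 0, "ay": 0, "az": 0, "jaw": 0},
    {"tx": 0.014, "ty": -0.025, "tz": -0.012, "ax": 0, "ay": 0, "az": 0, "jaw": 0},
    {"tx": 0.014, "ty": -0.025, "tz": -0.012, "ax": 0, "ay": 0, "az": 0, "jaw": 0},
    {"tx": 0.014, "ty": -0.025, "tz": -0.012, "ax": 0, "ay": 0, "az": 0, "jaw": 0},
    {"tx": 0, "ty": 0, "tz": 0, "ax": 0, "ay": 0, "az": 0, "jaw": 0},
    {"tx": 0, "ty": 0, "tz": 0, "ax": 0, "ay": 0, "az": 0, "jaw": 0}
  ]
}}

```text
time: 16.7
tool_pos: [0.3851, -0.0364, 0.2644]
tool_rot: [-0.348, 0.898, 0.05, 0.264]
contact_force: [-0.1, -0.3, -0.4]
gripper_width: 1.001
```

Run:
```python
from lean import *
S=grab("side","s9");post(S,238.1,242.8);left(S,230.2,237.4)
s=manip.state();print(s["time"],s["contact_force"],s["joint_vel"])
print(manip.job_done())
```

```text
post 95 0.09 [  0.0403 230.5075] pts [array([0.5907, 0.4127]), array([0.5907, 0.112 ])] lean rad -2.0931497860555323e-05
left 43 0.2774124813447643 [  0.0548 219.7112] 0.005651647682697324
16.75 [ 1.2633 -1.1634  0.2761] [-0.0188  0.0198  0.0064 -0.0033 -0.0028 -0.0023]
the job is handed in; nothing more can be done
None
```

View pics/s9.png

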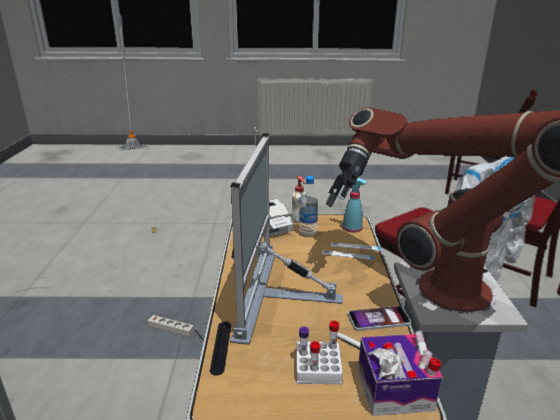

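I turned the grip sleeve about 220° in three grip strokes, let go, backed the hand off and lifted it clear. The job was handed in at 16.75 s and the guard stands upright as far as the cameras show.

- **Lean:** it went from about 0.13 rad to 0.000 rad measured on the post's front edge, and 0.006 rad on its rear edge. The two edges disagree by about 0.3°. The rear-edge fit is noisier, and I aimed between the two readings. Verticals drawn at the posts in the top view follow both front edges.
- **Sleeve and stay length:** the final sleeve-centre measurement was unreliable because the white rib split the dark patch. I therefore did not confirm the 234 mm stay length.
- **Forces:** readings taken between moves reached about 20 N while turning, and were near zero after release.
- **Surroundings:** the tube rack, its tubes and the water bottle look unmoved in the last pictures. The arm did not touch the guard at any point I could see.

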